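# Stamp one specimen tag on the cam press

## Task

Push the tag carrier along its channel until it has pushed the depth stop's sprung pad solid and sits firmly home (5 to 10 N, never rammed), and let go of it there. Then take the flywheel's crank handle and turn the wheel clockwise (seen from above) through exactly one revolution, keeping hold of the handle so that the spring never makes the wheel run away: the press must make one full stroke on the tag and the wheel end back at its home pointer; let go. Do not turn the wheel backwards or past home, and leave the bones and other things lying about alone.

Things in the scene. Friction and masses are not known exactly. Their poses are not given: they have to be found in the camera images.
- press: Grey bench press fixed to the table, yaw varies. Origin on the table under the wheel's vertical axis, z up. Base plate 20 mm thick (x -70 to 140, y -170 to 130 mm). C-frame open to -x; head at z 110 to 165, x -40 to 135, y -43 to 43 mm. On top a horizontal steel flywheel, 152 mm across, top face at 200 mm. A small pointer at its rim on the -x side marks home.
- wheel (a joint): Flywheel angle (rad): 0 at the start, handle at the home pointer (press's -x side); grows clockwise seen from above (-x, +y, +x, -y, -x); 6.283 is one revolution. A cam drives the ram 12 mm down and up again. A spring resists the first half (up to 12 N at the handle) and drives the wheel on through the second (it runs on if let go); by home friction holds it.
- hub (a point): Point on the wheel's vertical axis at the height of the handle's middle (237 mm above the table). The handle's middle travels round it on a circle of 60 mm radius.
- handle_mid (a point): Middle of the upright black crank handle on the wheel: a round sleeve 22 mm in diameter, 54 mm tall (208 to 262 mm above the table). It spins freely on its pin, so a gripper holding it need not turn. Nothing stands higher near it. Its axes spin with it and mean nothing.
- carrier_knob (a point): Middle of the upright black knob (18 mm in diameter, 45 mm tall) of the loose tag carrier; 24 mm above the carrier's top face, 56 mm above the table. The carrier is an aluminium bar 40 x 220 x 12 mm, about 0.3 kg, with a tag blank on its front part. Its y axis points along the bar to the front end, 205 mm ahead of the knob's axis.
- carrier_nose (a point): Centre of the carrier's front (+y) end face, 6 mm above its underside. Axes as the carrier's.
- carrier: The tag carrier: origin at the centre of the bar's underside, y along the bar to the front end. It lies on the press's base plate in a channel 43 mm wide between two rails 14 mm high (press y -90 to 100 mm) and slides along the press's +y, under the head, to the stop. Seated, the knob's axis is still 55 mm or more clear of the wheel's rim, so a wide gripper should lie across the channel.
- stop: Steel depth stop block, 41 x 34 x 32 mm, on the press's base across the channel; origin at the lower edge of its face towards the carrier, y along the channel away from the carrier. A rod sticks out of it towards the carrier, ending in a brass pad (30 x 6 x 11 mm). How far the pad's face stands ahead of the block is set by screw and not measured: 14 to 44 mm. Find it by feel.
- stop_pad (a joint): Travel (m) of the stop's sprung brass pad: 0 free, 0.003 when the carrier's front end has pushed it solid. Its spring is weak (under 1 N), so friction keeps the carrier there; only the solid end of its travel is firmly felt: there a rubber buffer behind it gives about 1 mm per 6 N.
- punch: Round steel punch, 24 mm in diameter, under the ram on the wheel's axis; its flat lower end (the origin) hangs 10.5 mm above the carrier at home and presses on it, through a spring, at the bottom of the stroke.
- femur: Bystander: long bone, 155 mm, origin at its middle on the table.
- vertebra_a: Bystander: small vertebra, 50 mm, lying flat.
- vertebra_b: Bystander: another small vertebra.
- skull: Bystander: bird skull with a long beak, 110 mm.
- marker: Bystander: marker pen, 105 mm.
- jar: Bystander: closed jar, 52 mm in diameter, 70 mm tall.

How it is judged (in metres and radians):
On the way, in this order (a step that is already met when the one before it is completed fails the run):
1. the carrier is pressed home against the depth stop with at least 3 N, its pad solid (value of joint stop_pad above 0.002 m and contact force between carrier and stop above 3 N), for 0.2 s.
2. at the bottom of the stroke the punch presses on the carrier, which still sits home on the stop's pad and has been let go (value of joint stop_pad above 0.002 m and value of joint wheel between 2.7 and 3.6 rad and contact force between punch and carrier above 4 N and contact force between the fingers and carrier below 0.2 N), for 0.05 s.
3. the wheel comes round to one full revolution (value of joint wheel between 6.1632 and 6.4032 rad), for 0.2 s.
At the end, for the whole second after the job is handed in: The wheel stands still within 0.12 rad (7 degrees) of exactly one clockwise revolution from its start, the carrier lies at rest with the depth stop's pad still pushed in by at least 2 mm of its 3 mm, and everything is let go (value of joint wheel between 6.163 and 6.403 rad and velocity of joint wheel between -0.05 and 0.05 rad/s and value of joint stop_pad above 0.002 m and linear speed of carrier below 0.01 m/s); the robot touches nothing.
It fails at once if the carrier rammed against the stop with more than 13 N (contact force between carrier and stop above 13 N).
It fails at once if the wheel turned backwards by more than 0.2 rad (value of joint wheel below -0.2 rad).
It fails at once if the wheel overrun by more than 0.3 rad past one revolution (value of joint wheel above 6.583 rad).
It fails at once if the wheel ran away (over 4 rad/s) (velocity of joint wheel above 4 rad/s).
It fails at once if a bystander moved more than 15 mm (distance of any of femur, vertebra_a, vertebra_b, skull, marker, jar from where it was at the start of the episode above 0.015 m).
It also fails if it takes over 70 s, if anything falls off the work surface, if the arm or the gripper's body presses on something with over 40 N, if the wrist force passes 120 N, or if a joint passes its speed limit or range.

## Robot

A 6-joint arm with a two-finger parallel gripper is mounted at the origin on the work surface. World frame = base frame: x ahead of the robot, y to its left, z up, the work surface at z = 0. Lengths are in m, angles in degrees, forces in N, time in s.
With the tool pointing down it reaches from about 0.4 to 0.825 m from the base axis. Payload 7 kg.
Tool frame: the origin (TCP) lies on the centre line of the jaws, within the pads' length; the fingertips stand 11 mm ahead of it and the grasp point (between the pads) lies 8 mm behind it; z points along the fingers, y is the line along which they close (so a half turn about z gives the same grasp; the last joint's range is limited). The gripper opens to 88 mm and grips with 3 to 60 N. Pads are 19 mm wide; open, the fingers measure 130 mm over their backs; the gripper's body (78 mm by 193 mm) begins 47 mm behind the grasp point.
Start: joints at [83.887, 20.546, 0.682, 0, -70.136, -16.507], TCP at [0.26, 0.623, 0.214] pointing down, gripper open.
Joint ranges: [-176.03, 176.03], [-82.01, 121.73], [-58.28, 71.71], [-173.87, 95.51], [-174.79, -0.11], [-173.66, 173.66]. Speed limits (degrees/s): [136.94, 136.94, 172.46, 180, 180, 180].

## Interface

Orientations are given as [roll, pitch, yaw] about the fixed x, y, z axes, in that order (R = Rz(yaw) Ry(pitch) Rx(roll)).
In Python, from plant import r, capture, camera_model, job gives the robot as it stands.
- The arm moves only by the tool drive_tool, never from a script. Its argument "increments" is a list that holds one entry, the list of rows, each a list of 5 numbers: the gripper's target within -1 to 1 (fully open at 1, half-way at 0, shut at -1), then the shift along the tool's x, y, z scaled (see below), then the turn about the tool's z scaled (see below). In form: [[[gripper, tx, ty, tz, roll], ...]]. A call has 1 to 5 rows; each row is the pose to reach, as a shift and turn from the pose commanded when the call began, along the tool's axes at that moment, turning the shorter way round; what a row does not reach only later rows make up. The controller multiplies each number of a shift by 120 mm and each number of a turn by 360 degrees. A row lasts 1/8 s, in which the tool goes at most 62.5 mm and 10.7 degrees, less where a joint would pass 70% of its speed; a pose out of reach is approached as far as the arm can. A call with a number of a shift or a turn outside -1 to 1 is refused whole. A call with a gripper value outside its range is refused whole. The fingers move at their own pace and stop on an object; "squeeze" is the grip in N (left out, the last holds). Time passes only in rows, so rows that repeat a pose let the fingers close. It gives the time, the measured TCP pose, the force, the opening and the grip force at its end, in the units of the state.
- r.get_state(): the state, without advancing time (a new reading comes with each control period).
- capture(name): name is "scene" or "top"; returns the picture (384x512x3 uint8, red, green, blue); there is no depth.
- camera_model(name): a dict with "camera_matrix" (3x3 intrinsics, pixels), "rvec" (rotation vector, rad) and "tvec" (3), from world to camera coordinates, as OpenCV has them. Camera axes: x right, y down, z forward; pixel columns grow to the right and rows downward; lengths in m; the calibration is good to about 2 mm. A picture is of the moment at which its call begins. camera_model takes no time and is no camera call.
- job.close_job(): hands the job in; it is judged then, once.
The state is a dict: "time_s": time; "joints": joint angles; "qd": joint speeds; "joint_torque": joint torques, N m; "tcp_pos": TCP position; "eef_rot": TCP orientation; "contact_force": force on the tool from outside, world axes, zero at the start; "moment": the same for the moment, N m; "gripper_width": finger opening in m; "gripper_force": force on a finger pad.
Only numpy, scipy, OpenCV 4.12 (cv2) and the standard library are available. Lean on these libraries where they do the work, as an engineer would, in place of code of your own. Each camera call takes 0.05 s, during which the arm holds its last target. There are 200 camera calls.

## Working session

There is one attempt and no reset: what is moved stays moved. The work goes in short steps, Python scripts to look and compute and a tool call to move; the robot and the scene stay as the last step left them, time stands still between calls to the robot, and variables do not carry over. Pictures are saved under pics/ and viewed, at most 10 in all, crops included, and the job is handed in when it is done.

Besides the shell and the picture viewer there is one more tool, called after ">>>" by a JSON object that holds its "name" and its "arguments", one argument or row to a line. drive_tool: Moves the arm, as the interface text tells. Its arguments: {"type":"object","properties":{"increments":{"type":"array"},"squeeze":{"type":"number"}},"required":["increments"]}

```bash
mkdir -p pics; ls; python3 - <<'E'
from plant import r,capture,camera_model
import cv2,numpy as np
for n in("scene","top"):
    im=capture(n); cv2.imwrite(f"pics/{n}0.png",im[:,:,::-1])
    c=camera_model(n);R=cv2.Rodrigues(np.array(c["rvec"]))[0]
    print(n,c["camera_matrix"],"pos",-R.T@np.array(c["tvec"]).ravel())
s=r.get_state();print(s)
E
```

```text
pics
scene [[381.19890615   0.         257.89263212]
 [  0.         381.19890615 188.09880797]
 [  0.           0.           1.        ]] pos [ 0.95191666 -0.60133008  1.14854717]
top [[438.34486348   0.         243.59979335]
 [  0.         438.34486348 186.22935329]
 [  0.           0.           1.        ]] pos [ 0.34171534 -0.05254801  1.22037654]
{'time_s': 0.1, 'joints': array([ 8.38852172e+01,  2.05891180e+01,  6.38268686e-01, -1.86357760e-02,
       -7.01349742e+01, -1.65053278e+01]), 'qd': array([-0.03130533, -0.10969587,  0.03271486,  0.05391379, -0.00557726,
        0.0466735 ]), 'joint_torque': array([-2.48065655e-03, -5.84165955e+01,  2.93752116e+01,  7.01548308e+00,
        1.02076528e-02, -4.11791859e-05]), 'tcp_pos': array([0.25948002, 0.62263382, 0.21268766]), 'eef_rot': array([ 1.79912735e+02, -7.58758034e-03, -2.26264505e+01]), 'contact_force': array([ 0.36356315, -0.93023341,  0.42869112]), 'moment': array([-0.00216501, -0.05198455, -0.02566195]), 'gripper_force': 0.0, 'gripper_width': 0.08783739466691243}
```

View pics/scene0.png

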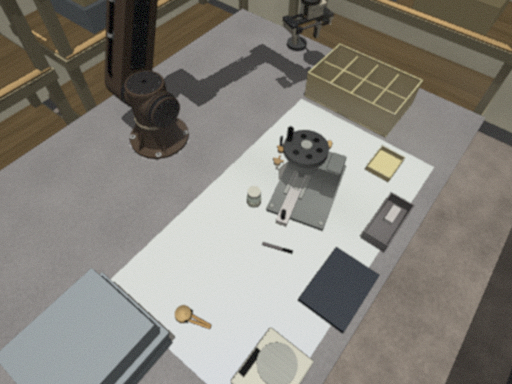

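View pics/top0.png

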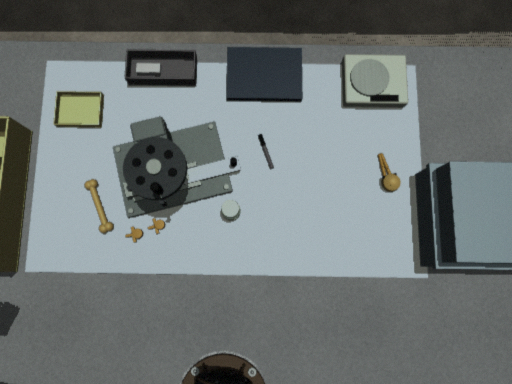

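The scene view shows the press at about (305,170). In the top view the wheel is near (155,167), the handle near (157,190) and the knob near (234,161). Bones lie at (98,205), (136,234) and (158,225), the jar at (230,209) and the pen at (266,150). I'll zoom in on both.

```bash
cat > h.py <<'E'
import cv2,numpy as np
from plant import r,capture,camera_model
def ray(n,p):
    c=camera_model(n);K=np.array(c["camera_matrix"]);R=cv2.Rodrigues(np.array(c["rvec"]))[0]
    return -R.T@np.array(c["tvec"]).ravel(), R.T@np.linalg.inv(K)@np.array([p[0],p[1],1.])
def onz(n,p,z):
    o,d=ray(n,p); return (o+d*(z-o[2])/d[2])
def proj(n,X):
    c=camera_model(n);return cv2.projectPoints(np.array(X,float).reshape(-1,1,3),np.array(c["rvec"]),np.array(c["tvec"]),np.array(c["camera_matrix"]),None)[0].reshape(-1,2)
E
python3 - <<'E'
import cv2,numpy as np
a=cv2.imread("pics/top0.png")[100:250,80:280]; b=cv2.imread("pics/scene0.png")[110:240,230:360]
a=cv2.resize(a,None,fx=4,fy=4,interpolation=2);b=cv2.resize(b,None,fx=4.6,fy=4.6,interpolation=2)
cv2.imwrite("pics/a.png",a);cv2.imwrite("pics/b.png",b)
E
```

```text
(no output)
```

View pics/a.png

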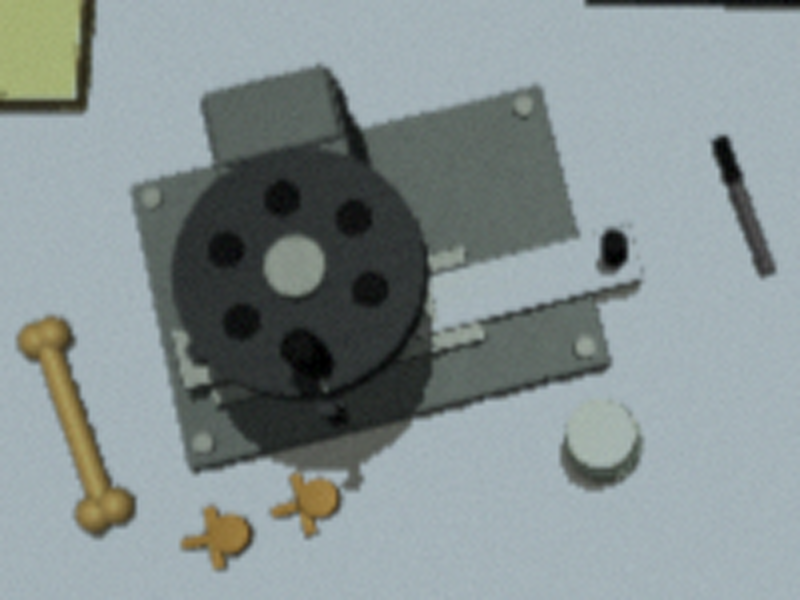

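View pics/b.png

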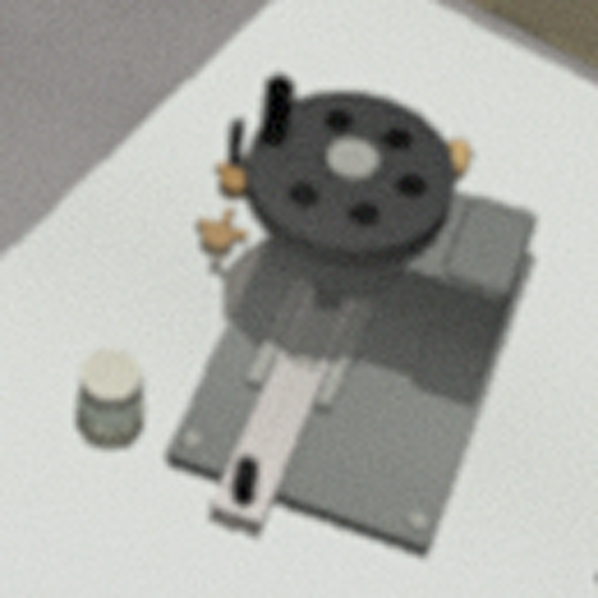

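The base plate corners, cap and knob are clear in crop a: cap (294,266), knob (614,249), corners (133,187), (540,87), (608,366), (195,470). In crop b the handle's middle is at about (277,110) and the knob's at (245,481).

```bash
python3 - <<'E'
from h import *
A=lambda u,v:((u+.5)/4-.5+80,(v+.5)/4-.5+100)
B=lambda u,v:((u+.5)/4.6-.5+230,(v+.5)/4.6-.5+110)
W=np.array([onz("top",A(*p),.02)[:2] for p in[(133,187),(540,87),(606,358),(193,464)]])
P=np.array([[.14,.13],[.14,-.17],[-.07,-.17],[-.07,.13]])
H=(P-P.mean(0)).T@(W-W.mean(0));U,S,V=np.linalg.svd(H);R=V.T@U.T
t=W.mean(0)-R@P.mean(0);yaw=np.degrees(np.arctan2(R[1,0],R[0,0]))
print("yaw",yaw,"origin",t,"res",(P@R.T+t-W)*1e3)
print("cap",onz("top",A(294,266),.205),"wheel circ top",onz("top",A(300,270),.2))
print("scene cap",onz("scene",B(353,158),.205))
def tri(p,q):
    (o1,d1),(o2,d2)=ray("top",p),ray("scene",q)
    s=np.linalg.lstsq(np.c_[d1,-d2],o2-o1,rcond=None)[0];a,b=o1+s[0]*d1,o2+s[1]*d2
    return (a+b)/2,np.linalg.norm(a-b)
print("knob",tri(A(614,249),B(245,481)),onz("top",A(614,249),.056),onz("scene",B(245,481),.056))
print("handle scene",onz("scene",B(277,110),.237),"home calc",t+R@[-.06,0])
k=onz("top",A(614,249),.056)[:2]; print("knob in press",R.T@(k-t))
E
```

```text
yaw 15.335023317065218 origin [0.57393624 0.16591442] res [[ 2.66430328  2.67489576]
 [ 3.61329478 -0.35813842]
 [-2.68998293 -4.5283565 ]
 [-3.58761513  2.21159916]]
cap [0.57398461 0.16825566 0.205     ] wheel circ top [0.572737   0.16563078 0.2       ]
scene cap [0.5739507  0.17173323 0.205     ]
knob (array([ 0.62488085, -0.01610335,  0.05324334]), np.float64(0.002541457641480591)) [ 0.62330439 -0.01710653  0.056     ] [ 0.62648542 -0.0165414   0.056     ]
handle scene [0.51953786 0.14956398 0.237     ] home calc [0.51607249 0.15004666]
knob in press [-0.00079176 -0.18956069]
```

>>> {"name": "drive_tool", "arguments": {
  "increments": [
    [[1,0.2,0.15,-0.4,0],[1,0.45,0.35,-0.8,0],[1,0.7,0.55,-1,0],[1,0.97,0.75,-1,0]]
  ]
}}

```text
time_s: 0.6
tcp_pos: [0.3332, 0.4949, 0.3359]
eef_rot: [-179.8, 0.0, -22.6]
contact_force: [0.1, 0.1, -0.3]
gripper_width: 0.0877
gripper_force: 0.0
```

>>> {"name": "drive_tool", "arguments": {
  "increments": [
    [[1,0.33,0.25,0,0],[1,0.66,0.5,0,0],[1,0.97,0.75,0,0]]
  ]
}}

```text
time_s: 0.98
tcp_pos: [0.4057, 0.3657, 0.3333]
eef_rot: [180.0, 0.0, -22.6]
contact_force: [1.0, -0.0, -0.1]
gripper_width: 0.0878
gripper_force: 0.0
```

>>> {"name": "drive_tool", "arguments": {
  "increments": [
    [[1,0.33,0.25,0,0],[1,0.66,0.5,0,0],[1,0.97,0.75,0,0]]
  ]
}}

```text
time_s: 1.35
tcp_pos: [0.4785, 0.2379, 0.3334]
eef_rot: [180.0, 0.0, -22.6]
contact_force: [0.5, 0.4, 0.5]
gripper_width: 0.0878
gripper_force: 0.0
```

>>> {"name": "drive_tool", "arguments": {
  "increments": [
    [[1,0.33,0.25,0,0],[1,0.66,0.5,0,0],[1,0.97,0.75,0,0]]
  ]
}}

```text
time_s: 1.72
tcp_pos: [0.5514, 0.1101, 0.3333]
eef_rot: [180.0, 0.0, -22.6]
contact_force: [0.4, 0.8, 0.5]
gripper_width: 0.0875
gripper_force: 0.0
```

>>> {"name": "drive_tool", "arguments": {
  "increments": [
    [[1,0.25,0.2,0,0.03],[1,0.5,0.4,0,0.06],[1,0.75,0.6,0,0.09],[1,0.97,0.75,0,0.118],[1,0.97,0.75,0,0.145]]
  ]
}}

```text
time_s: 2.35
tcp_pos: [0.6243, -0.0181, 0.3322]
eef_rot: [179.9, -0.0, -75.3]
contact_force: [-0.9, -0.2, -0.1]
gripper_width: 0.0874
gripper_force: 0.0
```

>>> {"name": "drive_tool", "arguments": {
  "increments": [
    [[1,0,0,0.4,0],[1,0,0,0.8,0],[1,0,0,1,0]]
  ]
}}

```text
time_s: 2.72
tcp_pos: [0.6221, -0.0164, 0.2102]
eef_rot: [179.8, 0.0, -74.8]
contact_force: [0.3, 0.1, 0.5]
gripper_width: 0.0878
gripper_force: 0.0
```

>>> {"name": "drive_tool", "arguments": {
  "increments": [
    [[1,0,0,0.4,0],[1,0,0,0.7,0],[1,0,0,0.9,0],[1,0,0,0.9,0]]
  ]
}}

```text
time_s: 3.22
tcp_pos: [0.6221, -0.0165, 0.1032]
eef_rot: [179.7, 0.0, -74.8]
contact_force: [0.2, 0.9, 0.4]
gripper_width: 0.088
gripper_force: 0.0
```

```bash
python3 - <<'E'
from h import *
cs=[]
for n,(x,y,w,h) in(("top",(190,120,100,100)),("scene",(240,160,100,100))):
    im=capture(n)[:,:,::-1]; cs.append(cv2.resize(im[y:y+h,x:x+w],(400,400),interpolation=2))
cv2.imwrite("pics/c.png",np.hstack(cs))
E
```

```text
(no output)
```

View pics/c.png

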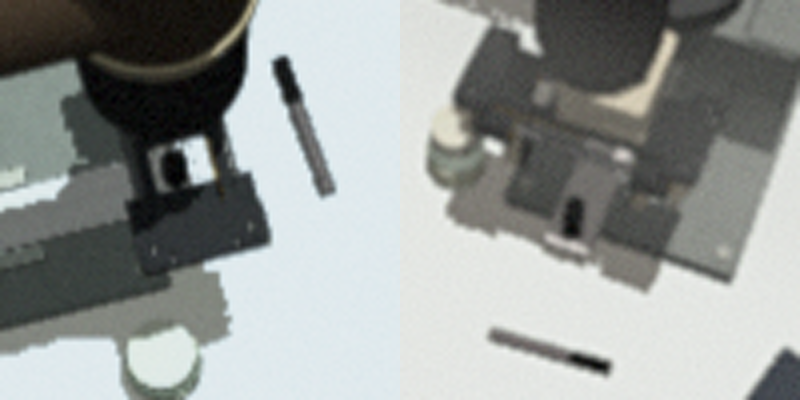

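The knob (left half, at about (177,168)) lies between the open fingers, clear of both, so I'll descend and grip lightly.

>>> {"name": "drive_tool", "arguments": {
  "increments": [
    [[1,0,0,0.2,0],[1,0,0,0.35,0],[1,0,0,0.4,0],[1,0,0,0.4,0]]
  ]
}}

```text
time_s: 3.82
tcp_pos: [0.6239, -0.0162, 0.0577]
eef_rot: [180.0, -0.0, -74.8]
contact_force: [-0.3, -0.8, 1.0]
gripper_width: 0.0876
gripper_force: 0.0
```

>>> {"name": "drive_tool", "arguments": {
  "increments": [
    [[-1,0,0,0,0],[-1,0,0,0,0],[-1,0,0,0,0],[-1,0,0,0,0],[-1,0,0,0,0]]
  ],
  "squeeze": 4
}}

```text
time_s: 4.45
tcp_pos: [0.6238, -0.0162, 0.0576]
eef_rot: [-180.0, -0.0, -74.8]
contact_force: [0.6, -0.4, 0.3]
gripper_width: 0.0432
gripper_force: 0.0
```

>>> {"name": "drive_tool", "arguments": {
  "increments": [
    [[-1,0,0,0,0],[-1,0,0,0,0],[-1,0,0,0,0],[-1,0,0,0,0]]
  ]
}}

```text
time_s: 4.95
tcp_pos: [0.6237, -0.0162, 0.0575]
eef_rot: [180.0, -0.0, -74.8]
contact_force: [-1.4, -1.5, 0.8]
gripper_width: 0.0178
gripper_force: 4.0
```

>>> {"name": "drive_tool", "arguments": {
  "increments": [
    [[-1,-0.015,0,0,0],[-1,-0.03,0,0,0],[-1,-0.045,0,0,0],[-1,-0.06,0,0,0],[-1,-0.075,0,0,0]]
  ]
}}

```text
time_s: 5.58
tcp_pos: [0.6214, -0.0074, 0.0575]
eef_rot: [180.0, 0.0, -74.8]
contact_force: [1.7, -1.7, -1.3]
gripper_width: 0.0177
gripper_force: 4.0
```

>>> {"name": "drive_tool", "arguments": {
  "increments": [
    [[-1,-0.01,0,0,0],[-1,-0.02,0,0,0],[-1,-0.03,0,0,0],[-1,-0.04,0,0,0]]
  ]
}}

```text
time_s: 6.08
tcp_pos: [0.6201, -0.0028, 0.0576]
eef_rot: [180.0, -0.0, -74.8]
contact_force: [0.2, -1.7, -1.9]
gripper_width: 0.0175
gripper_force: 4.0
```

>>> {"name": "drive_tool", "arguments": {
  "increments": [
    [[-1,-0.01,0,0,0],[-1,-0.02,0,0,0],[-1,-0.03,0,0,0],[-1,-0.04,0,0,0]]
  ]
}}

```text
time_s: 6.58
tcp_pos: [0.6189, 0.0018, 0.0576]
eef_rot: [180.0, -0.0, -74.8]
contact_force: [1.0, -1.8, -1.7]
gripper_width: 0.0175
gripper_force: 4.0
```

>>> {"name": "drive_tool", "arguments": {
  "increments": [
    [[-1,-0.01,0,0,0],[-1,-0.02,0,0,0],[-1,-0.03,0,0,0],[-1,-0.04,0,0,0]]
  ]
}}

```text
time_s: 7.08
tcp_pos: [0.6176, 0.0065, 0.0575]
eef_rot: [180.0, 0.0, -74.8]
contact_force: [0.5, -1.2, -1.0]
gripper_width: 0.0176
gripper_force: 4.0
```

>>> {"name": "drive_tool", "arguments": {
  "increments": [
    [[-1,-0.01,0,0,0],[-1,-0.02,0,0,0],[-1,-0.03,0,0,0],[-1,-0.04,0,0,0]]
  ]
}}

```text
time_s: 7.58
tcp_pos: [0.6163, 0.0111, 0.0576]
eef_rot: [180.0, 0.0, -74.8]
contact_force: [-0.2, -1.3, -1.4]
gripper_width: 0.0173
gripper_force: 4.0
```

>>> {"name": "drive_tool", "arguments": {
  "increments": [
    [[-1,-0.01,0,0,0],[-1,-0.02,0,0,0],[-1,-0.03,0,0,0],[-1,-0.04,0,0,0]]
  ]
}}

```text
time_s: 8.07
tcp_pos: [0.6151, 0.0157, 0.0576]
eef_rot: [180.0, -0.0, -74.8]
contact_force: [0.4, -1.4, -0.5]
gripper_width: 0.0175
gripper_force: 4.0
```

>>> {"name": "drive_tool", "arguments": {
  "increments": [
    [[-1,-0.01,0,0,0],[-1,-0.02,0,0,0],[-1,-0.03,0,0,0],[-1,-0.04,0,0,0]]
  ]
}}

```text
time_s: 8.57
tcp_pos: [0.6139, 0.0204, 0.0576]
eef_rot: [-180.0, -0.0, -74.8]
contact_force: [0.1, -1.4, -1.9]
gripper_width: 0.0174
gripper_force: 4.0
```

>>> {"name": "drive_tool", "arguments": {
  "increments": [
    [[-1,-0.01,0,0,0],[-1,-0.02,0,0,0],[-1,-0.03,0,0,0],[-1,-0.04,0,0,0]]
  ]
}}

```text
time_s: 9.07
tcp_pos: [0.6126, 0.025, 0.0575]
eef_rot: [180.0, 0.0, -74.8]
contact_force: [1.5, -2.2, -1.2]
gripper_width: 0.0176
gripper_force: 4.0
```

>>> {"name": "drive_tool", "arguments": {
  "increments": [
    [[-1,-0.01,0,0,0],[-1,-0.02,0,0,0],[-1,-0.03,0,0,0],[-1,-0.03,0,0,0]]
  ]
}}

```text
time_s: 9.57
tcp_pos: [0.6116, 0.0284, 0.0575]
eef_rot: [180.0, -0.0, -74.8]
contact_force: [0.4, -2.1, -2.6]
gripper_width: 0.0175
gripper_force: 4.0
```

>>> {"name": "drive_tool", "arguments": {
  "increments": [
    [[-1,-0.007,0,0,0],[-1,-0.013,0,0,0],[-1,-0.02,0,0,0],[-1,-0.02,0,0,0]]
  ]
}}

```text
time_s: 10.07
tcp_pos: [0.6112, 0.0301, 0.0578]
eef_rot: [180.0, -0.0, -74.8]
contact_force: [2.1, -6.0, -1.0]
gripper_width: 0.0176
gripper_force: 4.0
```

>>> {"name": "drive_tool", "arguments": {
  "increments": [
    [[-1,0,0,0,0],[-1,0,0,0,0],[-1,0,0,0,0]]
  ],
  "squeeze": 12
}}

```text
time_s: 10.45
tcp_pos: [0.6112, 0.03, 0.0577]
eef_rot: [180.0, -0.0, -74.8]
contact_force: [1.3, -5.4, -0.6]
gripper_width: 0.0169
gripper_force: 12.0
```

>>> {"name": "drive_tool", "arguments": {
  "increments": [
    [[-1,-0.003,0,0,0],[-1,-0.003,0,0,0],[-1,-0.003,0,0,0],[-1,-0.003,0,0,0]]
  ]
}}

```text
time_s: 10.95
tcp_pos: [0.6111, 0.0302, 0.0578]
eef_rot: [180.0, -0.1, -74.8]
contact_force: [3.1, -6.9, -0.1]
gripper_width: 0.017
gripper_force: 12.0
```

>>> {"name": "drive_tool", "arguments": {
  "increments": [
    [[-1,-0.003,0,0,0],[-1,-0.003,0,0,0],[-1,-0.003,0,0,0],[-1,-0.003,0,0,0]]
  ]
}}

```text
time_s: 11.45
tcp_pos: [0.6111, 0.0304, 0.0579]
eef_rot: [180.0, -0.1, -74.8]
contact_force: [1.8, -8.1, 0.1]
gripper_width: 0.0171
gripper_force: 12.0
```

>>> {"name": "drive_tool", "arguments": {
  "increments": [
    [[1,0,0,0,0],[1,0,0,0,0],[1,0,0,0,0],[1,0,0,0,0],[1,0,0,0,0]]
  ]
}}

```text
time_s: 12.08
tcp_pos: [0.6109, 0.0316, 0.0576]
eef_rot: [-180.0, 0.0, -74.8]
contact_force: [0.3, -0.2, 0.3]
gripper_width: 0.0614
gripper_force: 0.0
```

>>> {"name": "drive_tool", "arguments": {
  "increments": [
    [[1,0,0,0,0],[1,0,0,0,0],[1,0,0,0,0],[1,0,0,0,0],[1,0,0,0,0]]
  ]
}}

```text
time_s: 12.7
tcp_pos: [0.6109, 0.0314, 0.0576]
eef_rot: [180.0, 0.0, -74.8]
contact_force: [0.9, 0.5, -0.5]
gripper_width: 0.0876
gripper_force: 0.0
```

>>> {"name": "drive_tool", "arguments": {
  "increments": [
    [[1,0,0,-0.3,0],[1,0,0,-0.7,0],[1,0,0,-1,0]]
  ]
}}

```text
time_s: 13.08
tcp_pos: [0.6113, 0.0314, 0.1797]
eef_rot: [-179.9, -0.0, -74.8]
contact_force: [0.7, -0.4, -0.7]
gripper_width: 0.0878
gripper_force: 0.0
```

>>> {"name": "drive_tool", "arguments": {
  "increments": [
    [[1,0,0,-0.4,0],[1,0,0,-0.8,0],[1,0,0,-1,0]]
  ]
}}

```text
time_s: 13.45
tcp_pos: [0.6116, 0.0315, 0.301]
eef_rot: [-179.8, -0.0, -74.8]
contact_force: [0.8, -0.4, -1.0]
gripper_width: 0.0877
gripper_force: 0.0
```

>>> {"name": "drive_tool", "arguments": {
  "increments": [
    [[1,0,0,-0.2,0],[1,-0.3,0.12,-0.3,0],[1,-0.6,0.24,-0.3,0],[1,-0.9,0.36,-0.3,0],[1,-1,0.49,-0.3,0]]
  ]
}}

```text
time_s: 14.08
tcp_pos: [0.5217, 0.133, 0.3335]
eef_rot: [-180.0, 0.0, -74.7]
contact_force: [0.1, -0.9, 0.2]
gripper_width: 0.0879
gripper_force: 0.0
```

>>> {"name": "drive_tool", "arguments": {
  "increments": [
    [[1,-0.17,0,0,0],[1,-0.17,0,0,0]]
  ]
}}

```text
time_s: 14.32
tcp_pos: [0.5169, 0.152, 0.3338]
eef_rot: [-180.0, 0.0, -74.7]
contact_force: [-0.1, 0.0, -0.5]
gripper_width: 0.0879
gripper_force: 0.0
```

```bash
python3 - <<'E'
from h import *
cs=[]
print(r.get_state()["tcp_pos"])
for n,(x,y,w,h) in(("top",(100,110,150,120)),("scene",(240,90,120,150))):
    im=capture(n)[:,:,::-1]; cs.append(cv2.resize(im[y:y+h,x:x+w],(w*480//h,480),interpolation=2)[:,:400 if n=="scene" else 400])
cv2.imwrite("pics/d.png",np.hstack(cs))
E
```

```text
[0.51688167 0.15195046 0.33378189]
```

View pics/d.png

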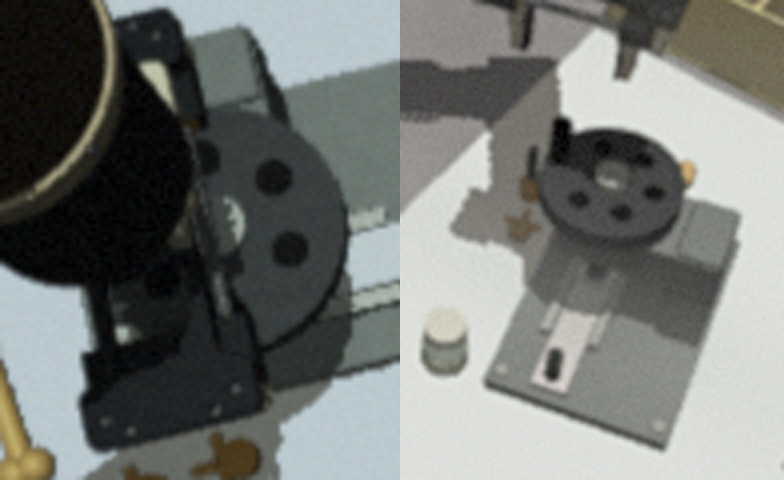

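>>> {"name": "drive_tool", "arguments": {
  "increments": [
    [[1,0,0,0.3,0],[1,0,0,0.6,0],[1,0,0,0.8,0],[1,0,0,0.85,0],[1,0,0,0.85,0]]
  ]
}}

```text
time_s: 15.05
tcp_pos: [0.5178, 0.1511, 0.2319]
eef_rot: [-180.0, -0.0, -74.9]
contact_force: [-0.7, 0.2, -1.0]
gripper_width: 0.0874
gripper_force: 0.0
```

>>> {"name": "drive_tool", "arguments": {
  "increments": [
    [[-1,0,0,0,0],[-1,0,0,0,0],[-1,0,0,0,0],[-1,0,0,0,0],[-1,0,0,0,0]]
  ],
  "squeeze": 5
}}

```text
time_s: 15.68
tcp_pos: [0.5174, 0.1516, 0.2316]
eef_rot: [-180.0, 0.0, -74.8]
contact_force: [0.1, 0.2, -0.2]
gripper_width: 0.043
gripper_force: 0.0
```

>>> {"name": "drive_tool", "arguments": {
  "increments": [
    [[-1,0,0,0,0],[-1,0,0,0,0],[-1,0,0,0,0],[-1,0,0,0,0]]
  ]
}}

```text
time_s: 16.18
tcp_pos: [0.5154, 0.1505, 0.2314]
eef_rot: [179.8, -0.0, -74.8]
contact_force: [-7.8, -1.9, 4.4]
gripper_width: 0.0215
gripper_force: 5.0
```

>>> {"name": "drive_tool", "arguments": {
  "increments": [
    [[-1,0,0.017,0,0],[-1,0,0.017,0,0],[-1,0,0.017,0,0]]
  ]
}}

```text
time_s: 16.55
tcp_pos: [0.5152, 0.1506, 0.2314]
eef_rot: [180.0, -0.0, -74.8]
contact_force: [-2.0, -2.5, 0.9]
gripper_width: 0.0216
gripper_force: 5.0
```

>>> {"name": "drive_tool", "arguments": {
  "increments": [
    [[-1,0,0,0,0],[-1,0,0,0,0],[-1,0,0,0,0]]
  ],
  "squeeze": 35
}}

```text
time_s: 16.92
tcp_pos: [0.5151, 0.1508, 0.2314]
eef_rot: [180.0, -0.0, -74.8]
contact_force: [-2.7, -3.4, 1.2]
gripper_width: 0.0203
gripper_force: 35.0
```

>>> {"name": "drive_tool", "arguments": {
  "increments": [
    [[-1,-0.08,-0.006,0,0],[-1,-0.157,-0.025,0,0],[-1,-0.231,-0.057,0,0],[-1,-0.299,-0.099,0,0],[-1,-0.359,-0.152,0,0]]
  ]
}}

```text
time_s: 17.55
tcp_pos: [0.5218, 0.1978, 0.2314]
eef_rot: [180.0, -0.0, -74.8]
contact_force: [-0.3, -6.1, -0.5]
gripper_width: 0.0207
gripper_force: 35.0
```

>>> {"name": "drive_tool", "arguments": {
  "increments": [
    [[-1,-0.051,-0.062,0,0],[-1,-0.091,-0.131,0,0],[-1,-0.12,-0.205,0,0],[-1,-0.137,-0.283,0,0],[-1,-0.141,-0.363,0,0]]
  ]
}}

```text
time_s: 18.18
tcp_pos: [0.5588, 0.2247, 0.2314]
eef_rot: [179.9, -0.1, -74.8]
contact_force: [-7.4, -7.7, 3.2]
gripper_width: 0.0206
gripper_force: 35.0
```

>>> {"name": "drive_tool", "arguments": {
  "increments": [
    [[-1,0.009,-0.079,0,0],[-1,0.03,-0.157,0,0],[-1,0.063,-0.229,0,0],[-1,0.108,-0.296,0,0],[-1,0.162,-0.354,0,0]]
  ]
}}

```text
time_s: 18.8
tcp_pos: [0.6042, 0.2177, 0.2314]
eef_rot: [179.8, 0.0, -74.8]
contact_force: [-10.5, -2.3, 5.3]
gripper_width: 0.0205
gripper_force: 35.0
```

>>> {"name": "drive_tool", "arguments": {
  "increments": [
    [[-1,0.063,-0.049,0,0],[-1,0.133,-0.087,0,0],[-1,0.208,-0.114,0,0],[-1,0.287,-0.129,0,0],[-1,0.367,-0.13,0,0]]
  ]
}}

```text
time_s: 19.42
tcp_pos: [0.6316, 0.1803, 0.2314]
eef_rot: [180.0, 0.1, -74.8]
contact_force: [-8.1, 1.2, 3.2]
gripper_width: 0.0208
gripper_force: 35.0
```

>>> {"name": "drive_tool", "arguments": {
  "increments": [
    [[-1,0.079,0.011,0,0],[-1,0.156,0.035,0,0],[-1,0.227,0.07,0,0],[-1,0.292,0.116,0,0],[-1,0.349,0.172,0,0]]
  ]
}}

```text
time_s: 20.05
tcp_pos: [0.6228, 0.1326, 0.2314]
eef_rot: [180.0, -0.0, -74.8]
contact_force: [-5.0, -0.8, 0.6]
gripper_width: 0.0206
gripper_force: 35.0
```

>>> {"name": "drive_tool", "arguments": {
  "increments": [
    [[-1,0.047,0.064,0,0],[-1,0.084,0.136,0,0],[-1,0.108,0.212,0,0],[-1,0.12,0.291,0,0],[-1,0.12,0.371,0,0]]
  ]
}}

```text
time_s: 20.68
tcp_pos: [0.5831, 0.1071, 0.2315]
eef_rot: [180.0, -0.0, -74.8]
contact_force: [-2.2, -2.5, -1.3]
gripper_width: 0.0203
gripper_force: 35.0
```

>>> {"name": "drive_tool", "arguments": {
  "increments": [
    [[-1,-0.013,0.079,0,0],[-1,-0.039,0.154,0,0],[-1,-0.077,0.225,0,0],[-1,-0.125,0.289,0,0],[-1,-0.182,0.344,0,0]]
  ]
}}

```text
time_s: 21.3
tcp_pos: [0.5374, 0.118, 0.2315]
eef_rot: [180.0, 0.0, -74.8]
contact_force: [-2.1, -1.8, -2.6]
gripper_width: 0.0203
gripper_force: 35.0
```

>>> {"name": "drive_tool", "arguments": {
  "increments": [
    [[-1,-0.066,0.045,0,0],[-1,-0.138,0.08,0,0],[-1,-0.215,0.102,0,0],[-1,-0.274,0.11,0,0],[-1,-0.316,0.112,0,0]]
  ]
}}

```text
time_s: 21.92
tcp_pos: [0.5149, 0.1515, 0.2315]
eef_rot: [180.0, 0.0, -74.8]
contact_force: [-3.5, -3.6, -2.1]
gripper_width: 0.0203
gripper_force: 35.0
```

>>> {"name": "drive_tool", "arguments": {
  "increments": [
    [[-1,0,0,0,0],[-1,0,0,0,0],[-1,0,0,0,0]]
  ]
}}

```text
time_s: 22.3
tcp_pos: [0.5149, 0.152, 0.2315]
eef_rot: [180.0, 0.1, -74.8]
contact_force: [-6.5, -0.1, 0.9]
gripper_width: 0.0203
gripper_force: 35.0
```

>>> {"name": "drive_tool", "arguments": {
  "increments": [
    [[1,0,0,0,0],[1,0,0,0,0],[1,0,0,0,0],[1,0,0,0,0],[1,0,0,0,0]]
  ]
}}

```text
time_s: 22.92
tcp_pos: [0.5155, 0.151, 0.2316]
eef_rot: [-180.0, 0.0, -74.8]
contact_force: [-0.4, 0.1, -0.0]
gripper_width: 0.0651
gripper_force: 0.0
```

>>> {"name": "drive_tool", "arguments": {
  "increments": [
    [[1,0,0,0,0],[1,0,0,0,0],[1,0,0,0,0],[1,0,0,0,0],[1,0,0,0,0]]
  ]
}}

```text
time_s: 23.55
tcp_pos: [0.5154, 0.151, 0.2316]
eef_rot: [-180.0, -0.0, -74.8]
contact_force: [0.8, 0.0, -0.7]
gripper_width: 0.0879
gripper_force: 0.0
```

>>> {"name": "drive_tool", "arguments": {
  "increments": [
    [[1,0,0,-0.3,0],[1,0,0,-0.6,0],[1,0,0,-0.9,0],[1,0,0,-0.9,0]]
  ]
}}

```text
time_s: 24.05
tcp_pos: [0.5166, 0.1515, 0.3427]
eef_rot: [-179.7, 0.1, -74.8]
contact_force: [-1.7, 1.3, 0.2]
gripper_width: 0.0875
gripper_force: 0.0
```

```bash
python3 - <<'E'
from h import *
b=cv2.imread("pics/scene0.png");im=capture("scene")[:,:,::-1]
f=lambda i:cv2.resize(i[110:240,230:330],(400,520),interpolation=2)
cv2.imwrite("pics/e.png",np.hstack([f(b),f(im)]))
def dark(i):
    h=i[125:150,283:298].max(2); m=(h<35).astype(np.uint8); M=cv2.moments(m,True); return M["m10"]/M["m00"]+283,M["m01"]/M["m00"]+125,M["m00"]
for i in(b,im):
    q=dark(i); print(q,onz("scene",q[:2],.237))
E
```

```text
(289.8235294117647, 134.3921568627451, 51.0) [0.52174247 0.1464086  0.237     ]
(291.1645569620253, 134.0632911392405, 79.0) [0.5243177  0.15032993 0.237     ]
```

View pics/e.png

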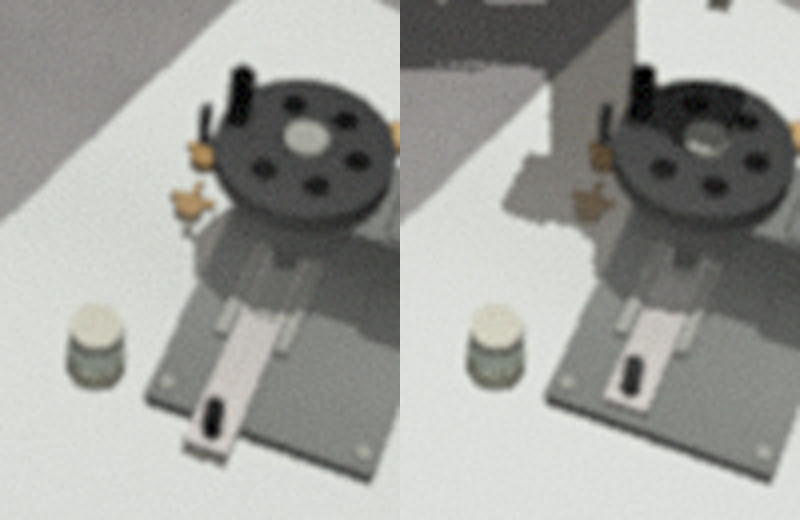

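The left and right views match: the handle is at (241,95) and (243,95), the wheel's holes coincide, the carrier is seated and nothing else has moved. I'll hand it in.

>>> {"name": "drive_tool", "arguments": {
  "increments": [
    [[1,0,0,0,0],[1,0,0,0,0],[1,0,0,0,0]]
  ]
}}

```text
time_s: 24.48
tcp_pos: [0.5152, 0.1509, 0.339]
eef_rot: [179.9, -0.0, -74.8]
contact_force: [-0.2, -0.2, -0.4]
gripper_width: 0.0876
gripper_force: 0.0
```

```bash
python3 -c "
from plant import job
print(job.close_job())"
```

```text
the job is handed in; nothing more can be done
None
```

The job is handed in at about 24.5 s, with no verdict returned: the carrier was pressed home at about 8 N at the wrist and released, the wheel was turned one clockwise revolution in hand and let go within about 2 degrees of home (judged from the arm and camera), and the bones and jar in the last view had not moved.

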